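Close a cross-flow cooler core on the sprung press

ROBOT

A 6-joint arm with a two-finger parallel gripper is mounted at the origin on the work surface. World frame = base frame: x ahead of the robot, y to its left, z up, the work surface at z = 0. Lengths are in m, angles in rad, forces in N, time in s.
With the tool pointing down it reaches from about 0.35 to 0.875 m from the base axis. Payload 4.2 kg.
Tool frame: the origin (TCP) lies on the mounting face of the last link; the fingertips stand 182 mm ahead of it and the grasp point (between the pads) lies 164 mm ahead of it (grip_point_offset is the z of the grasp point in the tool frame, in m); z points along the fingers, y is the line along which they close (so a half turn about z gives the same grasp; the last joint's range is limited). The gripper opens to 87 mm and grips with 3 to 60 N. Pads are 19 mm wide; open, the fingers measure 117 mm over their backs; the gripper's body (75 mm by 190 mm) begins 51 mm behind the grasp point.
Start: joints at [-0.988, 0.385, 0.008, 0, -1.194, -0.259], TCP at [0.199, -0.592, 0.405] pointing down, gripper open.
Joint ranges: [-3.14, 3.14], [-1.21, 2.06], [-1.07, 1.41], [-3.16, 2.05], [-2.99, -0.16], [-3.1, 3.1]. Speed limits (rad/s): [2.79, 2.79, 3.14, 3.14, 3.14, 3.14].

INTERFACE

Orientations are given as a 3x3 rotation matrix whose columns are the frame's x, y, z axes.
In Python, from bench import get_obs, camera, hand_in, grip_point_offset gives the robot as it stands.
- The arm moves only by the tool play_rows, never from a script. Its arguments are lists of equal length, an entry for each row: "dr": the turn, a rotation vector about the tool's x, y, z in rad, a list of three; "translation": the shift along the tool's x, y, z in cm, a list of three; "grip": the gripper command: -1 is shut, 1 is fully open, values between are in proportion. A call has 1 to 5 rows; each row shifts and turns the commanded pose from where the row before left it, along the tool's axes as they then stand; what a row does not reach is not made up. A row lasts 1/12 s, in which the tool goes at most 41.7 mm and 7.16 degrees, less where a joint would pass 70% of its speed; a pose out of reach is approached as far as the arm can. A call with a gripper value outside its range is refused whole. The fingers move at their own pace and stop on an object; the grip force is fixed at half the most. Time passes only in rows, so rows that do not move let the fingers close. It gives the time, the measured TCP pose, the force, the opening and the grip force at its end, in the units of the state.
- get_obs(): the state, without advancing time (a new reading comes with each control period).
- camera(name): name is "scene" or "top" or "wrist"; returns a dict with "frame" (420x560x3 uint8, blue, green, red), "mtx" (3x3 intrinsics, pixels), "extrinsics" (4x4, takes a point from camera to world coordinates). Camera axes: x right, y down, z forward; pixel columns grow to the right and rows downward; lengths in m; the calibration is good to about 2 mm. A picture is of the moment at which its call begins. There is no depth.
- hand_in(): hands the job in; it is judged then, once.
The state is a dict: "clock": time; "q": joint angles; "dq": joint speeds; "effort": joint torques, N m; "tcp_pos": TCP position; "orientation": TCP orientation; "ft_force": force on the tool from outside, world axes, zero at the start; "wrist_torque": the same for the moment, N m; "opening": opening from 0.0 (shut) to 1.0 (fully open); "grip_force": force on a finger pad.
Only numpy, scipy, OpenCV 4.12 (cv2) and the standard library are available. Lean on these libraries where they do the work, as an engineer would, in place of code of your own. Each camera call takes 0.05 s, during which the arm holds its last target. There are 200 camera calls.

TASK

The first layer of a cooler core, two parallel slats, lies on the bed of the sprung press. Lay the two loose slats crosswise on top, one across each end, so that the four make a square with flush outer edges, then take the cap plate by its grip block, set it squarely on the tower and press it down until the sprung bed is hard on its stops. Finish while still gripping the cap and holding the bed down on its stops; do not crush the core (no slat may bear more than 50 N) and leave everything else on the bench where it is.

Things in the scene. Friction and masses are not known exactly. Their poses are not given: they have to be found in the camera images.
- press: Sprung press: fixed grey-painted base plate 130 x 130 x 12 mm carrying a central sprung plunger with a 100 x 100 mm square dark steel bed, 10 mm thick, on top (bed top 70 mm above the bench when up) and four steel stop posts under the bed. Origin at the centre of the base's underside, z up, x and y along its edges.
- bed (a joint): How far the bed is pressed down, in m: 0 = up (rest), 0.014 = hard down on its stop posts. Spring: 7 N at the top rising to 12.6 N at the stop (400 N/m), so it does not sink under the weight of the tower alone; about 8 to 10 N of push on the finished tower takes it to the stop.
- bed_top (a point): Centre of the bed's upper face; it goes down with the bed. Axes as those of the press: x along the two slats of the first layer, z up.
- slat_a: One of the two slats to be laid: plain aluminium slat 90 mm long (its x axis) x 20 mm wide (y) x 12 mm high (z), 55 g; origin at the centre of its underside. It lies flat on the bench.
- slat_b: The other slat to be laid, same as slat_a: plain aluminium slat 90 mm long (its x axis) x 20 mm wide (y) x 12 mm high (z), 55 g; origin at the centre of its underside. It lies flat on the bench.
- slat_c: First-layer slat already lying on the bed: plain aluminium slat 90 mm long (its x axis) x 20 mm wide (y) x 12 mm high (z), 55 g; origin at the centre of its underside. It runs along the bed's x with its centre line 35 mm to the +y side of the bed's centre.
- slat_d: First-layer slat already lying on the bed, as slat_c but 35 mm to the -y side. The outer edges of the two are 90 mm apart, as long as the slats, so upper slats centred 35 mm either side of the bed's centre along its x complete a 90 mm square.
- cap: Square cap plate 92 x 92 x 6 mm of steel colour with a grey grip block standing on its middle: 44 mm long (cap's x) x 22 mm wide (cap's y) x 30 mm high, its top 36 mm above the plate's underside. 180 g. Origin at the centre of the plate's underside. It lies flat on the bench, grip up.
- heatsink: Bystander, leave alone: copper finned heat sink 50 x 50 mm, 27 mm high; origin on its underside.
- fan: Bystander, leave alone: black square fan 60 x 60 mm, 15 mm high; origin on its underside.
- screw_cup: Bystander, leave alone: small steel cup, diameter 40 mm, 30 mm high; origin on its underside.
- screwdriver: Bystander, leave alone: screwdriver 170 mm long, black handle, lying flat; origin on its underside.
- bottle: Bystander, leave alone: white bottle, diameter 50 mm, 110 mm high; origin on its underside.
- standoff: Bystander, leave alone: upright brass standoff, diameter 20 mm, 40 mm high; origin on its underside.
- board: Bystander, leave alone: green circuit board 90 x 60 mm, 6 mm thick; origin on its underside.
There are look-alikes about, which are no part of the job. What is shaped like the slat_a but orange or red is not meant.

How it is judged:
By the outcome, as a careful person would: the job done as asked, in the order asked, and still so for the second after the job is handed in, while the arm keeps its last pose, push and grip.
It also fails if it takes over 67 s, if anything falls off the work surface, if the arm or the gripper's body presses on something with over 40 N, if the wrist force passes 120 N, or if a joint passes its speed limit or range.

## Working session

There is one attempt and no reset: what is moved stays moved. The work goes in short steps, Python scripts to look and compute and a tool call to move; the robot and the scene stay as the last step left them, time stands still between calls to the robot, and variables do not carry over. Pictures are saved under pics/ and viewed, at most 10 in all, crops included, and the job is handed in when it is done.

Besides the shell and the picture viewer there is one more tool, called after "Call:" as a command line: name --argument value ..., lists and objects as JSON in quotes. play_rows: Moves the arm, as the interface text tells. Its arguments: {"type":"object","properties":{"dr":{"type":"array","items":{"type":"array","items":{"type":"number"}}},"translation":{"type":"array","items":{"type":"array","items":{"type":"number"}}},"grip":{"type":"array","items":{"type":"number"}}},"required":["dr","translation","grip"]}

```bash
mkdir -p pics; ls
python3 - <<'E'
from bench import *
import cv2
o=get_obs();print(o['clock'],o['tcp_pos'],o['orientation'],o['opening'],grip_point_offset)
for n in('scene','top','wrist'):
    c=camera(n);cv2.imwrite(f'pics/{n}0.png',c['frame'] if n!='top' else cv2.resize(c['frame'],(800,600),interpolation=cv2.INTER_CUBIC));print(n,c['mtx'].tolist(),c['extrinsics'].round(4).tolist())
E
```

```text
pics
0.0 [ 0.19881407 -0.59230375  0.4036558 ] [[-9.48097584e-01 -3.17978521e-01 -7.94079466e-04]
 [-3.17979497e-01  9.48095382e-01  2.04603146e-03]
 [ 1.02269018e-04  2.19233847e-03 -9.99997592e-01]] 0.9989056326760304 0.1635
scene [[482.17189182260677, 0.0, 277.2197717374459], [0.0, 482.17189182260677, 204.9947380646867], [0.0, 0.0, 1.0]] [[-0.0437, 0.6052, -0.7949, 1.4058], [0.9989, 0.0118, -0.0459, 0.0479], [-0.0184, -0.796, -0.605, 0.7252], [0.0, 0.0, 0.0, 1.0]]
top [[503.6841358219547, 0.0, 276.0396973246771], [0.0, 503.6841358219547, 200.8006334834939], [0.0, 0.0, 1.0]] [[0.0221, -0.9938, 0.1092, 0.432], [-0.9997, -0.0209, 0.0122, -0.0102], [-0.0098, -0.1095, -0.9939, 1.2683], [0.0, 0.0, 0.0, 1.0]]
wrist [[348.27519473482346, 0.0, 274.6361826200082], [0.0, 348.27519473482346, 212.96289171408316], [0.0, 0.0, 1.0]] [[-0.3192, 0.9075, 0.2731, 0.1232], [0.9477, 0.3052, 0.0934, -0.6178], [0.0014, 0.2887, -0.9574, 0.3841], [0.0, 0.0, 0.0, 1.0]]
```

View pics/top0.png

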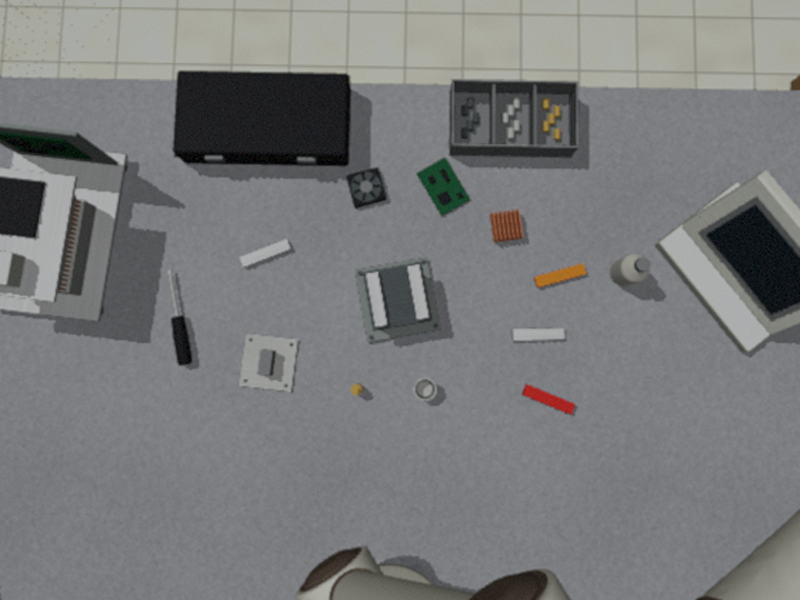

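View pics/scene0.png

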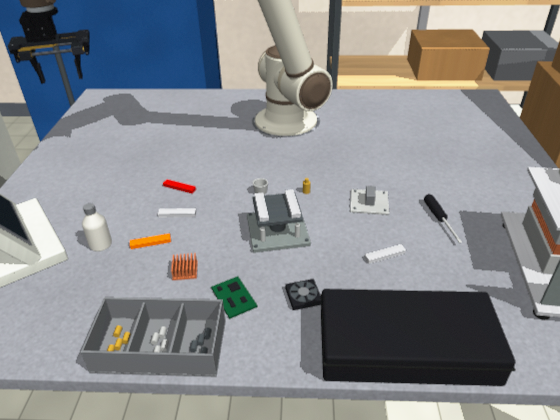

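Top view (800x600): loose white slats near (539,335) and (265,254), cap at (268,363), bed at (398,296). The scene view agrees: slats (177,212) and (385,254), cap (370,200), bed (277,208).

```bash
cat > h.py <<'E'
import numpy as np,cv2
from bench import *
def ray(c,p):
    E=c['extrinsics'];d=np.linalg.inv(c['mtx'])@[p[0],p[1],1.];return E[:3,3],E[:3,:3]@d
def plane(c,p,z):
    o,d=ray(c,p);return (o+d*(z-o[2])/d[2])
def tri(a,p,b,q):
    o,d=ray(a,p);e,f=ray(b,q);s=np.linalg.lstsq(np.c_[d,-f],e-o,rcond=None)[0]
    A=o+s[0]*d;B=e+s[1]*f;return (A+B)/2,np.linalg.norm(A-B)
def proj(c,P):
    E=c['extrinsics'];v=c['mtx']@(E[:3,:3].T@(np.asarray(P)-E[:3,3]));return v[:2]/v[2]
def blobs(c,thr=150,amin=60,amax=1e5,z=None):
    f=c['frame'].astype(int);m=((f.min(2)>thr)&(f.max(2)-f.min(2)<40)).astype(np.uint8)
    n,l,s,ce=cv2.connectedComponentsWithStats(m);out=[]
    for i in range(1,n):
        if amin<s[i,4]<amax:
            k=cv2.findContours((l==i).astype(np.uint8),0,2)[0][0]
            out.append((ce[i],s[i,4],k))
    return out
def rect(c,k,z):
    w=np.array([plane(c,p,z)[:2] for p in k.reshape(-1,2)])*1000
    r=cv2.minAreaRect(w.astype(np.float32));
    (x,y),(a,b),t=r
    if a<b:a,b,t=b,a,t+90
    return np.round([x,y,a,b,(t+90)%180-90],1)
E
python3 - <<'E'
from h import *
t=camera('top');s=camera('scene')
for n,c in(('top',t),('scene',s)):
    for ce,a,k in blobs(c,150,60,3000):
        print(n,ce.round(1),a,rect(c,k,.012),rect(c,k,.082))
def up(c,x0,y0,x1,y1,f,name):
    cv2.imwrite(name,cv2.resize(c['frame'][y0:y1,x0:x1],None,fx=f,fy=f,interpolation=cv2.INTER_CUBIC))
a=cv2.resize(t['frame'][170:285,160:320],None,fx=5,fy=5,interpolation=cv2.INTER_CUBIC);cv2.imwrite('pics/tc.png',a)
E
```

```text
top [24.7  1.4] 136 [1084.8  680.4   98.1    8.3  -89. ] [1048.4  641.9   92.7    7.9  -89. ]
top [65.1  1.9] 177 [1085.2  575.4  100.4   11.1  -89. ] [1048.8  542.7   94.8   10.5  -89. ]
top [103.7   2. ] 192 [1085.6  469.9  100.4   13.8  -89. ] [1049.1  443.2   94.9   13.1  -89. ]
top [143.7   2.5] 225 [1087.3  365.4   98.1   13.8  -89. ] [1050.8  344.5   92.6   13.1  -89. ]
top [184.    2.6] 236 [1087.7  259.9   97.8   16.6  -89. ] [1051.2  244.9   92.4   15.7  -89. ]
top [223.5   3. ] 266 [1089.5  154.7   97.5   16.6  -89. ] [1052.9  145.5   92.1   15.6  -89. ]
top [263.9   3.4] 301 [1089.9   48.4   99.8   19.3  -89. ] [1053.3   45.1   94.3   18.2  -89. ]
top [304.2   3.6] 318 [1090.3  -56.6   99.6   22.   -89. ] [1053.7  -54.    94.1   20.8  -89. ]
top [344.3   4. ] 342 [1092.1 -161.3   99.6   22.   -89. ] [1055.3 -152.9   94.    20.8  -89. ]
top [384.9   4.3] 367 [1092.5 -267.1   97.    24.8  -89. ] [1055.7 -252.8   91.6   23.4  -89. ]
top [424.6   4.5] 381 [1094.3 -372.7   99.6   24.7  -89. ] [1057.4 -352.5   94.1   23.4  -89. ]
top [465.4   4.9] 419 [1094.7 -477.    99.5   27
[... 4774 characters left out ...]
   51.6   22.5   12.9]
scene [ 11.8 402.1] 664 [1002.2 -414.    50.6   46.4  -88.2] [1041.8 -368.7   45.6   41.9  -88.2]
scene [100.4 406.2] 1279 [1001.9 -264.    76.4   46.1   90. ] [1041.5 -233.4   68.9   41.5   90. ]
scene [161.  404.1] 620 [ 998.8 -182.    76.5   43.1   88.6] [1038.8 -159.4   69.    38.8   88.6]
scene [202.6 407.6] 1151 [ 997.9 -100.5   77.5   40.5  -88.1] [1038.   -85.9   69.9   36.5  -88.1]
scene [422.5 410.2] 1427 [990.8 243.9 119.7  31.5 -88.1] [1031.6  224.6  108.    28.4  -88.1]
scene [528.3 411.3] 821 [989.2 402.  100.6  25.2  90. ] [1030.1  367.2   90.7   22.7   90. ]
scene [ 57.7 416.6] 92 [1020.1 -326.1   36.8   10.6   87.8] [1058.  -289.4   33.2    9.6   87.8]
```

View pics/tc.png

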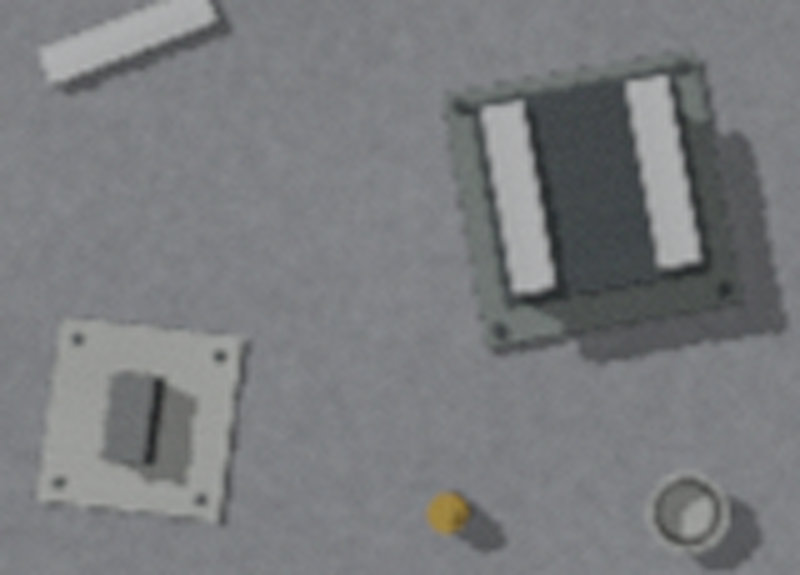

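Enlarged top view: bed with slats c/d centred near (600,185) in the crop, cap centre near (142,420) with its grip along the image's vertical, loose slat at (130,38). Sizes agree with the text; now I'll plan moves.

```bash
cat >> h.py <<'E'
def plan(x,y,z,yaw,o=None):
    o=o or get_obs();R=np.array(o['orientation']);d=np.array([x,y,z])-o['tcp_pos']
    yc=np.degrees(np.arctan2(R[1,1],R[0,1]));dy=(yaw-yc+180)%360-180
    a=np.radians(yaw);F=np.c_[[np.sin(a),-np.cos(a),0],[np.cos(a),np.sin(a),0],[0,0,-1.]]
    from scipy.spatial.transform import Rotation as Q
    print('t',o['clock'],'tcp',o['tcp_pos'].round(4),'yaw',yc.round(2),'turn rv',Q.from_matrix(R.T@F).as_rotvec().round(4),'| cm before turn',(R.T@d*100).round(2),'| cm after turn',(F.T@d*100).round(2),'q',o['q'].round(2),'F',o['ft_force'].round(1),'open',round(o['opening'],3),'gf',round(float(o['grip_force']),1))
E
python3 - <<'E'
from h import *
t=camera('top');s=camera('scene')
# height checks: scene blobs with lower threshold near expected
S=[(177,212),(385,254),(262,206),(293,204),(370,200)];T=[(376.2,233.3),(184.6,176.6),(263.1,209),(292.1,203.7)]
for p,q in zip(T,S): print(tri(t,p,s,q))
plan(.4935,-.2465,.30,181)
E
```

```text
(array([ 0.49448393, -0.24795981,  0.00639837]), np.float64(0.0025715658455646552))
(array([0.6278959 , 0.23705907, 0.00316542]), np.float64(0.0045271429676581616))
(array([ 5.47166107e-01, -3.75450197e-04,  7.23792213e-02]), np.float64(0.07098618415102759))
(array([ 5.56092905e-01, -6.39629659e-06,  8.23155723e-02]), np.float64(0.0675816261109546))Traceback (most recent call last):
  File "<stdin>", line 6, in <module>
  File "h.py", line 31, in plan
    print('t',o['clock'],'tcp',o['tcp_pos'].round(4),'yaw',yc.round(2),'turn rv',Q.from_matrix(R.T@F).as_rotvec().round(4),'| cm before turn',(R.T@d*100).round(2),'| cm after turn',(F.T@d*100).round(2),'q',o['q'].round(2),'F',o['ft_force'].round(1),'open',round(o['opening'],3),'gf',round(float(o['grip_force']),1))
                                                                                 ~~~~~~~~~~~~~^^^^^^^
  File "scipy/spatial/transform/_rotation.pyx", line 1143, in scipy.spatial.transform._rotation.Rotation.from_matrix
ValueError: Non-positive determinant (left-handed or null coordinate frame) in rotation matrix 0: [[-3.01577673e-01  9.53441609e-01 -7.09547110e-05]
 [ 9.53441507e-01  3.01577604e-01 -4.90231004e-04]
 [ 4.46008285e-04  2.15493892e-04  9.99999877e-01]].
```

```bash
sed -i 's/\[np.sin(a),-np.cos(a),0\]/[-np.sin(a),np.cos(a),0]/' h.py
python3 - <<'E'
from h import *
t=camera('top');s=camera('scene')
print(tri(t,(263.1,209),s,(293,204)),tri(t,(292.1,203.7),s,(262,206)))
plan(.4935,-.2465,.30,181)
E
```

```text
(array([0.54315879, 0.03423782, 0.07192187]), np.float64(0.0013500227687334877)) (array([ 0.55694378, -0.03449657,  0.07575109]), np.float64(0.0011266333903318978))
t 0.45 tcp [ 0.1989 -0.5925  0.4046] yaw 108.55 turn rv [ 2.0000e-04  1.0000e-04 -1.2644e+00] | cm before turn [-38.94  23.42  10.47] | cm after turn [-34.08 -30.06  10.46] q [-0.99  0.38  0.01 -0.   -1.19 -0.26] F [-0.6 -0.5  0.7] open 0.999 gf 0.0
```

Call:
play_rows --dr '[[0,0,0],[0,0,0],[0,0,0],[0,0,0],[0,0,0]]' --translation '[[-3.245,1.952,0],[-3.245,1.952,0],[-3.245,1.952,0],[-3.245,1.952,0],[-3.245,1.952,0]]' --grip '[1,1,1,1,1]'

```text
clock: 0.87
tcp_pos: [0.3223, -0.4469, 0.4049]
orientation: [[-0.948, -0.318, 0.0], [-0.318, 0.948, -0.0], [-0.0, -0.0, -1.0]]
ft_force: [1.2, 0.3, 0.6]
opening: 1.003
grip_force: 0.0
```

Call:
play_rows --dr '[[0,0,0],[0,0,0],[0,0,0],[0,0,0],[0,0,0]]' --translation '[[-3.245,1.952,0],[-3.245,1.952,0],[-3.245,1.952,0],[-3.245,1.952,0],[-3.245,1.952,0]]' --grip '[1,1,1,1,1]'

```text
clock: 1.28
tcp_pos: [0.4452, -0.3025, 0.4051]
orientation: [[-0.948, -0.318, 0.001], [-0.318, 0.948, -0.0], [-0.001, -0.0, -1.0]]
ft_force: [0.2, -0.2, -0.4]
opening: 1.001
grip_force: 0.0
```

Call:
play_rows --dr '[[0,0,0],[0,0,0],[0,0,-0.115],[0,0,-0.115],[0,0,-0.115]]' --translation '[[-3.245,1.952,0],[-3.245,1.952,0],[0,0,0.95],[0,0,0.95],[0,0,0.95]]' --grip '[1,1,1,1,1]'

```text
clock: 1.7
tcp_pos: [0.4941, -0.2456, 0.376]
orientation: [[-0.78, -0.626, 0.001], [-0.626, 0.78, -0.0], [-0.0, -0.0, -1.0]]
ft_force: [0.2, -0.7, -0.7]
opening: 0.996
grip_force: 0.0
```

Call:
play_rows --dr '[[0,0,-0.115],[0,0,-0.115],[0,0,-0.115],[0,0,-0.115],[0,0,-0.115]]' --translation '[[0,0,0.95],[0,0,0.95],[0,0,0.95],[0,0,0.95],[0,0,0.95]]' --grip '[0,0,0,0,0]'

```text
clock: 2.12
tcp_pos: [0.4935, -0.2465, 0.3285]
orientation: [[-0.316, -0.949, 0.0], [-0.949, 0.316, -0.0], [0.0, -0.0, -1.0]]
ft_force: [-0.4, 0.4, 0.3]
opening: 0.703
grip_force: 0.0
```

Call:
play_rows --dr '[[0,0,-0.115],[0,0,-0.115],[0,0,-0.115],[0,0,0],[0,0,0]]' --translation '[[0,0,0.95],[0,0,0.95],[0,0,0.95],[0,0,0],[0,0,0]]' --grip '[0,0,0,0,0]'

```text
clock: 2.53
tcp_pos: [0.4935, -0.2466, 0.3001]
orientation: [[0.015, -1.0, -0.001], [-1.0, -0.015, 0.0], [-0.0, 0.001, -1.0]]
ft_force: [-0.2, 0.1, 0.4]
opening: 0.507
grip_force: 0.0
```

Run:
```python
from h import *
w=camera('wrist');cv2.imwrite('pics/w1.png',w['frame'])
for ce,a,k in blobs(w,140,300,40000): print(ce.round(1),a,rect(w,k,.012))
print(proj(w,[.4935,-.2465,.012]))
plan(.4935,-.2465,.30,181)
```

```text
[275.  346.2] 3990 [ 490.5 -119.4  131.1   35.4    0.9]
[519.7 346.1] 652 [ 268.5 -118.5   44.4   16.9  -88.8]
[273.90535144 211.64571143]
t 2.5833 tcp [ 0.4937 -0.2466  0.3007] yaw -179.11 turn rv [-0.0004 -0.0003 -0.002 ] | cm before turn [-0.01  0.02  0.07] | cm after turn [-0.01  0.02  0.07] q [-0.17  0.36 -0.32  0.   -0.89  0.18] F [0.6 0.1 0.3] open 0.506 gf 0.0
```

View pics/w1.png

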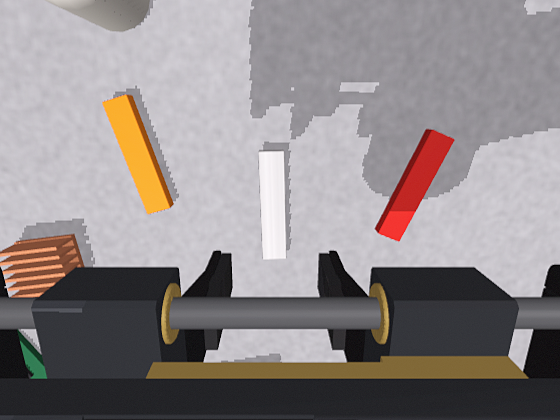

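Wrist view: the white slat is between the fingers, corners (259,151),(285,151),(285.5,258.5),(262.5,259); orange and red look-alikes on either side.

Run:
```python
from h import *
w=camera('wrist');t=camera('top')
f=w['frame'];g=f[140:270,245:300].min(2);_,m=cv2.threshold(g,225,255,0)
print(np.bincount(g.ravel()//10))
n,l,s,ce=cv2.connectedComponentsWithStats(m);i=1+np.argmax(s[1:,4]);print(s[i],ce[i]+[245,140])
k=cv2.findContours((l==i).astype(np.uint8),0,2,offset=(245,140))[0][0];print(cv2.boxPoints(cv2.minAreaRect(k)).round(1).tolist(),rect(w,k,.012))
c=np.array([[259,151],[285,151],[285.5,258.5],[262.5,259]])
W=np.array([plane(w,p,.012) for p in c]);print(W.round(4),W.mean(0),np.linalg.norm(W-np.roll(W,-1,0),axis=1))
print(tri(w,(273.3,203),t,(376.2,233.3)))
```

```text
[   0    0    0    0    0    0    0    0    0    0    1   18    2  159
  462   42   28   73  107 3119  548   31   80 1062 1411    7]
[  15   12   26  107 2523] [273.05588585 204.15378518]
[[259.6000061035156, 152.0], [283.8999938964844, 151.60000610351562], [286.0, 258.0], [261.70001220703125, 258.5]] [ 494.8 -250.    88.7   19.   -87.5]
[[ 0.5063 -0.2947  0.012 ]
 [ 0.4864 -0.295   0.012 ]
 [ 0.4837 -0.2056  0.012 ]
 [ 0.503  -0.2049  0.012 ]] [ 0.49484672 -0.25006054  0.012     ] [0.01990297 0.08944077 0.01931575 0.08991266]
(array([ 0.49477812, -0.24892967, -0.00561878]), np.float64(0.00014714859247003437))
```

Run:
```python
from h import *
plan(.4948,-.2500,.186,182)
```

```text
t 2.6833 tcp [ 0.4938 -0.2466  0.3011] yaw -179.06 turn rv [-0.0015 -0.0005 -0.0185] | cm before turn [ 0.34 -0.08 11.51] | cm after turn [ 0.34 -0.09 11.51] q [-0.17  0.36 -0.32  0.   -0.89  0.19] F [ 0.5  0.  -0. ] open 0.498 gf 0.0
```

Call:
play_rows --dr '[[0,0,-0.018],[0,0,0],[0,0,0],[0,0,0],[0,0,0]]' --translation '[[0.34,-0.08,0],[0,0,3.5],[0,0,3.5],[0,0,3],[0,0,1.45]]' --grip '[0,0,0,0,0]'

```text
clock: 3.1
tcp_pos: [0.4932, -0.2499, 0.1827]
orientation: [[0.035, -0.999, -0.005], [-0.999, -0.035, 0.001], [-0.002, 0.005, -1.0]]
ft_force: [-1.1, 1.5, 1.3]
opening: 0.502
grip_force: 2.3
```

Call:
play_rows --dr '[[0,0,0],[0,0,0],[0,0,0],[0,0,0],[0,0,0]]' --translation '[[0,0,0],[0,0,0],[0,0,0],[0,0,0],[0,0,0]]' --grip '[0,-1,-1,-1,-1]'

```text
clock: 3.52
tcp_pos: [0.4945, -0.25, 0.1863]
orientation: [[0.036, -0.999, 0.001], [-0.999, -0.036, -0.0], [0.0, -0.001, -1.0]]
ft_force: [-1.4, -0.1, -0.1]
opening: 0.285
grip_force: 0.0
```

Call:
play_rows --dr '[[0,0,0],[0,0,0],[0,0,0],[0,0,0],[0,0,0]]' --translation '[[0,0,0],[0,0,0],[0,0,0],[0,0,0],[0,0,0]]' --grip '[-1,-1,-1,-1,-1]'

```text
clock: 3.93
tcp_pos: [0.4945, -0.25, 0.1862]
orientation: [[0.036, -0.999, 0.001], [-0.999, -0.036, -0.0], [0.0, -0.001, -1.0]]
ft_force: [-0.7, 0.6, 3.7]
opening: 0.221
grip_force: 30.0
```

Call:
play_rows --dr '[[0,0,0],[0,0,0],[0,0,0],[0,0,0],[0,0,0]]' --translation '[[0,0,-1],[0,0,-3],[0,0,-4],[0,0,-4],[0,0,-2]]' --grip '[-1,-1,-1,-1,-1]'

```text
clock: 4.35
tcp_pos: [0.495, -0.2502, 0.3312]
orientation: [[0.037, -0.999, 0.007], [-0.999, -0.037, -0.003], [0.003, -0.007, -1.0]]
ft_force: [1.4, 0.1, 0.5]
opening: 0.225
grip_force: 30.0
```

Run:
```python
from h import *
w=camera('wrist');cv2.imwrite('pics/w2.png',w['frame'])
plan(.5495,.0004,.34,191.5)
```

```text
t 4.4 tcp [ 0.4957 -0.2504  0.334 ] yaw -177.85 turn rv [-0.012  -0.0059 -0.1632] | cm before turn [-24.86  -6.32  -0.65] | cm after turn [-23.51 -10.27  -0.6 ] q [-0.18  0.33 -0.27  0.   -0.96  0.21] F [ 0.9 -0.4  2.5] open 0.225 gf 30.0
```

View pics/w2.png

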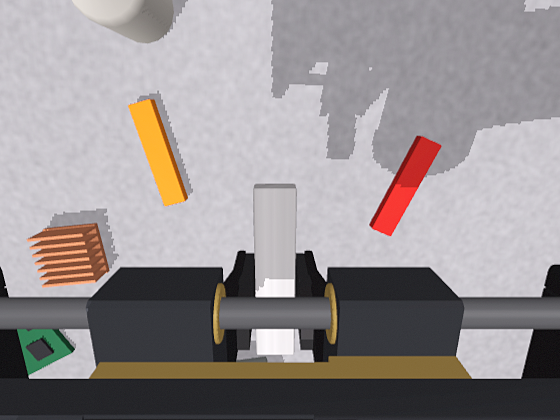

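The slat is gripped; its top face spans v≈187.5 (far end, u 254–296) to v≈354 (near end), seen from the wrist camera.

```bash
cat >> h.py <<'E'
def tool(c,p,zt):
    "pixel -> tool coords on plane tool z=zt"
    return plane(dict(mtx=c['mtx'],extrinsics=np.load('TC.npy')),p,zt)
E
python3 - <<'E'
from h import *
w=camera('wrist');o=get_obs()
T=np.eye(4);T[:3,:3]=o['orientation'];T[:3,3]=o['tcp_pos'];np.save('TC.npy',np.linalg.inv(T)@w['extrinsics'])
print(np.load('TC.npy').round(4).tolist())
f=w['frame'].astype(int).min(2);print(f[178:194,275],f[345:362,275]);print(f[230,245:262],f[230,285:305])
for p in [(254,187.5),(296,187.5),(275,187.5),(275,354.5)]: print(tool(w,p,.1742).round(4))
E
```

```text
[[0.002, -0.9581, -0.2863, 0.0799], [1.0, 0.0028, -0.0023, -0.0003], [0.003, -0.2863, 0.9581, 0.0166], [0.0, 0.0, 0.0, 1.0]]
[202 203 204 206 213 178 121 133 133 125 167 192 192 192 191 191] [248 248 248 248 248 248 248 250 255 223 148 146 152 154 155 156 151]
[201 199 199 201 202 203 203 206 183 162 179 184 186 187 189 189 190] [185 186 188 187 186 184 186 184 185 181 161 195 198 196 195 195 196 196
 197 197]
[ 0.0451 -0.0102  0.1742]
[0.0451 0.0092 0.1742]
[ 0.0451 -0.0005  0.1742]
[-0.0466 -0.0003  0.1742]
```

Run:
```python
from h import *
plan(.5336,.0788,.36,191.5)
```

```text
t 4.45 tcp [ 0.4952 -0.2501  0.331 ] yaw -177.9 turn rv [-0.0097 -0.0038 -0.164 ] | cm before turn [-32.72  -5.07  -2.95] | cm after turn [-31.47 -10.32  -2.9 ] q [-0.18  0.33 -0.28  0.   -0.96  0.21] F [-0.2  0.   0.2] open 0.224 gf 30.0
```

Call:
play_rows --dr '[[0,0,-0.082],[0,0,-0.082],[0,0,0],[0,0,0],[0,0,0]]' --translation '[[0,0,0],[0,0,0],[-3.5,-1.15,-0.32],[-3.5,-1.15,-0.32],[-3.5,-1.15,-0.32]]' --grip '[-1,-1,-1,-1,-1]'

```text
clock: 4.87
tcp_pos: [0.5066, -0.1394, 0.3343]
orientation: [[0.196, -0.981, -0.003], [-0.981, -0.196, 0.0], [-0.001, 0.003, -1.0]]
ft_force: [-0.1, 0.4, -0.4]
opening: 0.225
grip_force: 30.0
```

Call:
play_rows --dr '[[0,0,0],[0,0,0],[0,0,0],[0,0,0],[0,0,0]]' --translation '[[-3.5,-1.15,-0.32],[-3.5,-1.15,-0.32],[-3.5,-1.15,-0.32],[-3.5,-1.15,-0.32],[-3.5,-1.15,-0.32]]' --grip '[-1,-1,-1,-1,-1]'

```text
clock: 5.28
tcp_pos: [0.5282, 0.0445, 0.3506]
orientation: [[0.198, -0.98, -0.002], [-0.98, -0.198, -0.0], [-0.0, 0.002, -1.0]]
ft_force: [0.8, 0.3, -0.4]
opening: 0.225
grip_force: 30.0
```

Call:
play_rows --dr '[[0,0,0],[0,0,0],[0,0,0],[0,0,0],[0,0,0]]' --translation '[[-3.5,-1.15,-0.32],[0,0,0],[0,0,0],[0,0,0],[0,0,0]]' --grip '[-1,-1,-1,-1,-1]'

```text
clock: 5.7
tcp_pos: [0.5328, 0.0784, 0.3538]
orientation: [[0.197, -0.98, -0.002], [-0.98, -0.197, -0.001], [0.0, 0.002, -1.0]]
ft_force: [-0.2, 0.3, -0.4]
opening: 0.22
grip_force: 30.0
```

Run:
```python
from h import *
w=camera('wrist');cv2.imwrite('pics/w3.png',cv2.resize(w['frame'][:300],None,fx=1.4,fy=1.4,interpolation=cv2.INTER_CUBIC))
print(proj(w,[.5495,.0004,.082]))
plan(.5336,.0788,.36,191.5)
```

```text
[272.0230203 107.8875332]
t 5.75 tcp [0.5329 0.0782 0.354 ] yaw -168.64 turn rv [ 0.0015 -0.0002 -0.0024] | cm before turn [-0.04 -0.08 -0.6 ] | cm after turn [-0.04 -0.08 -0.6 ] q [ 0.45  0.28 -0.28 -0.   -1.01 -0.25] F [-0.4 -0.2  0.1] open 0.224 gf 30.0
```

View pics/w3.png

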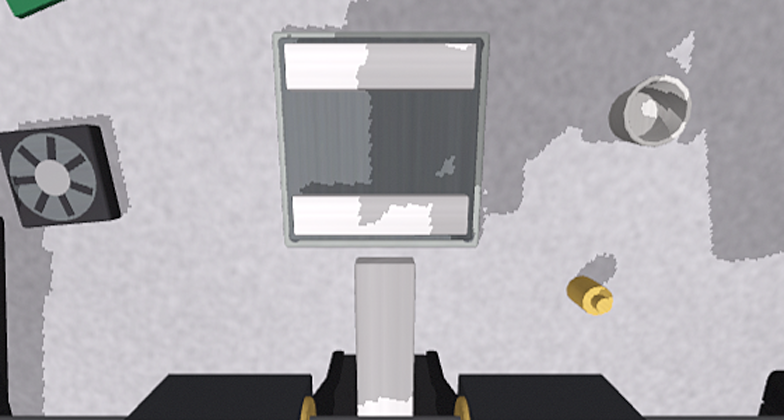

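Wrist view (×1.4 crop): bed directly below, far slat corners (285,43),(476,43), near slat lower corners (473.5,235.5),(292.5,235.5); held slat below.

Run:
```python
from h import *
w=camera('wrist');t=camera('top')
c=np.array([[285,43],[476,43],[473.5,235.5],[292.5,235.5]])/1.4
for z in(.078,.082):
    W=np.array([plane(w,p,z) for p in c]);print(W[:,:2].round(4).tolist(),W.mean(0).round(4),np.linalg.norm(W-np.roll(W,-1,0),axis=1).round(4))
    d=W-np.roll(W,-1,0);print(np.degrees(np.arctan2(d[:,1],d[:,0])).round(2))
m=(np.array([263.1,209])+[292.1,203.7])/2
print(tri(w,proj(w,W.mean(0)),t,m))
e=(c[0]+c[1]+np.array([287.5,89.5])/1.4+np.array([474,89])/1.4)/4
print(tri(w,e,t,(292.1,203.7)))
```

```text
[[0.6039, -0.0389], [0.5151, -0.0569], [0.4933, 0.0324], [0.5871, 0.0514]] [ 0.5498 -0.003   0.078 ] [0.0906 0.0919 0.0957 0.0918]
[  11.44  -76.3  -168.58  100.54]
[[0.603, -0.0383], [0.5156, -0.056], [0.4942, 0.0319], [0.5865, 0.0506]] [ 0.5498 -0.0029  0.082 ] [0.0892 0.0905 0.0942 0.0904]
[  11.44  -76.3  -168.58  100.54]
(array([ 0.54943133, -0.00128012,  0.08369209]), np.float64(0.0033600575868246696))
(array([ 0.55548398, -0.03405853,  0.1005064 ]), np.float64(0.002645522276053824))
```

Run:
```python
from h import *
w=camera('wrist');f=w['frame'].astype(int).min(2)
for v in(40,58,146,160): print(v,'L',f[v,194:218],'R',f[v,328:350])
for u in(225,320): print(u,f[24:36,u],f[58:70,u],f[134:146,u],f[160:176,u])
cv2.imwrite('pics/w4.png',cv2.resize(w['frame'][15:190,185:360],None,fx=3.4,fy=3.4,interpolation=cv2.INTER_CUBIC))
```

```text
40 L [204 208 176 179 187 193 149 118 119 109 211 255 255 255 254 255 255 255
 255 255 255 254 255 255] R [205 206 205 205 205 205 205 205 205 206 208 212 135  85  91  83 102 144
 144 144 134 116]
58 L [202 203 206 171 178 188 197 147 118 120 111 209 255 251 249 249 249 249
 249 249 249 249 248 248] R [196 196 196 196 196 196 196 196 196 198 203 141  89  90  84  79 143 143
 143 133 117 151]
146 L [206 206 205 205 206 207 209 213 176 175 189 195 150 121 123 109 252 255
 253 252 252 252 253 252] R [197 197 197 197 197 201 204 106  83  87  71 200 195 192 179 145 154 158
 156 157 157 156]
160 L [210 208 209 212 211 211 206 202 202 175 180 189 195 139 124 126  97 252
 254 249 248 248 249 248] R [190 190 190 190 192 199 146  91  88  72 164 194 191 187 154 152 149 186
 208 206 205 206]
225 [176 188 195 157  81  86  75 161 234 250 245 246] [248 247 247 248 250 237 187 131 128 122 124 123] [ 92  91  91  88 100 111 197 243 249 246 248 250] [248 248 250 249 248 249 255 231 160 123 120 124 171 189 188 177]
320 [136 139 143 116  83  84  71 195 248 229 194 199] [196 195 194 196 196 172 115  88  92  89  89  90] [ 93  92  90  88 101 117 174 196 192 194 196 196] [189 191 190 190 190 190 194 164 119 128 118 113 169 192 188 176]
```

View pics/w4.png

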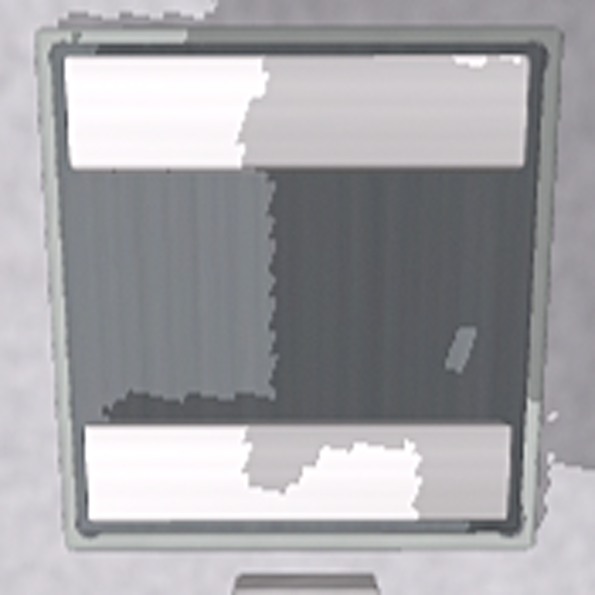

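Enlarged: far slat spans u 203.4–340.8 at v=31, near slat u 211.4–333.7 at v=168 (native pixels), perspective-consistent.

Run:
```python
from h import *
w=camera('wrist');t=camera('top');o=get_obs()
c=np.array([[203.4,31],[340.8,31],[333.7,168],[211.4,168]])
W=np.array([plane(w,p,.082) for p in c]);d=W-np.roll(W,-1,0)
print(W[:,:2].round(4).tolist(),W.mean(0).round(4),np.linalg.norm(d,axis=1).round(4),np.degrees(np.arctan2(d[:,1],d[:,0])).round(2))
P=proj(w,W.mean(0));print(tri(w,P,t,(277.6,206.35)))
print('TC-based tool coords', [tool(w,p,o['tcp_pos'][2]-.082).round(4).tolist() for p in [*c,P]])
ctr=W.mean(0)
for s in(1,-1):
    a=np.radians(11.5);print(s,ctr[:2]+s*.035*np.array([np.cos(a),np.sin(a)]))
```

```text
[[0.6037, -0.038], [0.5155, -0.0558], [0.4979, 0.0327], [0.5853, 0.0503]] [ 0.5506 -0.0027  0.082 ] [0.09   0.0902 0.0892 0.0902] [  11.43  -78.73 -168.57  101.76]
(array([ 0.55030824, -0.00116732,  0.07471751]), np.float64(0.0032909667567207804))
TC-based tool coords [[0.1294, -0.0484, 0.2725], [0.1295, 0.0427, 0.2725], [0.0382, 0.0426, 0.2725], [0.038, -0.0477, 0.2725], [0.0837, -0.0027, 0.2725]]
1 [0.58490944 0.0042924 ]
-1 [ 0.51631471 -0.00966336]
```

Run:
```python
from h import *
w=camera('wrist');o=get_obs()
T=np.eye(4);T[:3,:3]=o['orientation'];T[:3,3]=o['tcp_pos'];np.save('TC.npy',np.linalg.inv(T)@w['extrinsics'])
print(np.load('TC.npy').round(4).tolist())
f=w['frame'].astype(int).min(2);print(f[178:194,275],f[340:362,275])
for p in [(254,188),(296,188),(275,188),(275,354.5)]: print(tool(w,p,.1742).round(4))
plan(.5162,-.0092,.30,191.5)
```

```text
[[0.0009, -0.9577, -0.2879, 0.0797], [1.0, 0.001, -0.0001, 0.0005], [0.0004, -0.2879, 0.9577, 0.0197], [0.0, 0.0, 0.0, 1.0]]
[208 208 208 210 217 182 124 135 134 130 170 195 195 194 194 194] [250 250 250 250 250 250 250 250 250 250 250 250 251 254 230 200 202 203
 201 202 209 205]
[ 0.045  -0.0089  0.1742]
[0.045  0.0101 0.1742]
[0.045  0.0006 0.1742]
[-0.0448  0.0007  0.1742]
t 6.05 tcp [0.5332 0.0788 0.3546] yaw -168.6 turn rv [ 0.      0.     -0.0017] | cm before turn [8.29 3.41 5.46] | cm after turn [8.28 3.42 5.46] q [ 0.45  0.28 -0.28 -0.   -1.01 -0.25] F [-0.6 -0.2 -0.7] open 0.222 gf 30.0
```

Call:
play_rows --dr '[[0,0,0],[0,0,0],[0,0,0],[0,0,0],[0,0,0]]' --translation '[[2.07,0.85,0],[2.07,0.85,0],[2.07,0.85,1],[2.07,0.85,2],[0,0,2.4]]' --grip '[-1,-1,-1,-1,-1]'

```text
clock: 6.47
tcp_pos: [0.5157, -0.0112, 0.3014]
orientation: [[0.196, -0.981, 0.003], [-0.981, -0.196, 0.001], [-0.0, -0.003, -1.0]]
ft_force: [0.3, -0.3, -1.3]
opening: 0.221
grip_force: 30.0
```

Call:
play_rows --dr '[[0,0,0],[0,0,0],[0,0,0],[0,0,0],[0,0,0]]' --translation '[[0,0,1.0],[0,0,0.8],[0,0,0.5],[0,0,0.3],[0,0,0]]' --grip '[-1,-1,-1,-1,-1]'

```text
clock: 6.88
tcp_pos: [0.5167, -0.008, 0.2746]
orientation: [[0.2, -0.98, 0.0], [-0.98, -0.2, -0.0], [0.0, -0.0, -1.0]]
ft_force: [0.1, -0.8, -0.7]
opening: 0.22
grip_force: 30.0
```

Call:
play_rows --dr '[[0,0,0],[0,0,0],[0,0,0]]' --translation '[[0,0,0],[0,0,0],[0,0,0]]' --grip '[-1,-1,-1]'

```text
clock: 7.13
tcp_pos: [0.5166, -0.0083, 0.2752]
orientation: [[0.199, -0.98, 0.001], [-0.98, -0.199, 0.0], [-0.0, -0.001, -1.0]]
ft_force: [0.1, -0.2, -0.8]
opening: 0.226
grip_force: 30.0
```

Run:
```python
from h import *
plan(.5163,-.0090,.2682,191.5)
```

```text
t 7.1333 tcp [ 0.5166 -0.0083  0.2752] yaw -168.51 turn rv [-0.0015  0.     -0.0002] | cm before turn [0.07 0.04 0.7 ] | cm after turn [0.06 0.04 0.7 ] q [ 0.3   0.34 -0.43  0.   -0.8  -0.1 ] F [ 0.1 -0.2 -0.8] open 0.226 gf 30.0
```

Call:
play_rows --dr '[[0,0,0],[0,0,0],[0,0,0],[0,0,0],[0,0,0]]' --translation '[[0.06,0.04,0.2],[0,0,0.2],[0,0,0.15],[0,0,0.1],[0,0,0]]' --grip '[-1,-1,-1,-1,-1]'

```text
clock: 7.55
tcp_pos: [0.516, -0.0092, 0.2682]
orientation: [[0.199, -0.98, -0.001], [-0.98, -0.199, -0.0], [0.0, 0.001, -1.0]]
ft_force: [-0.9, 0.1, 1.3]
opening: 0.228
grip_force: 30.0
```

Call:
play_rows --dr '[[0,0,0],[0,0,0]]' --translation '[[0,0,0.06],[0,0,0]]' --grip '[-1,-1]'

```text
clock: 7.72
tcp_pos: [0.516, -0.0092, 0.2678]
orientation: [[0.199, -0.98, -0.0], [-0.98, -0.199, -0.0], [0.0, 0.0, -1.0]]
ft_force: [-2.7, 0.8, 4.6]
opening: 0.226
grip_force: 30.0
```

Call:
play_rows --dr '[[0,0,0],[0,0,0],[0,0,0],[0,0,0],[0,0,0]]' --translation '[[0,0,0],[0,0,0],[0,0,0],[0,0,0],[0,0,0]]' --grip '[-0.4,-0.2,0,0,0]'

```text
clock: 8.13
tcp_pos: [0.5161, -0.0092, 0.2672]
orientation: [[0.199, -0.98, -0.0], [-0.98, -0.199, 0.0], [-0.0, 0.0, -1.0]]
ft_force: [0.5, -0.9, 0.4]
opening: 0.475
grip_force: 0.0
```

Call:
play_rows --dr '[[0,0,0],[0,0,0],[0,0,0],[0,0,0],[0,0,0]]' --translation '[[0,0,-0.5],[0,0,-1],[0,0,-2.5],[0,0,-3],[-2,-0.85,-2]]' --grip '[0,0,0,0,0]'

```text
clock: 8.55
tcp_pos: [0.5202, 0.0105, 0.3608]
orientation: [[0.196, -0.981, 0.003], [-0.981, -0.196, -0.0], [0.001, -0.003, -1.0]]
ft_force: [1.1, 0.7, 0.9]
opening: 0.501
grip_force: 0.0
```

Call:
play_rows --dr '[[0,0,0],[0,0,0],[0,0,0],[0,0,0],[0,0,0]]' --translation '[[-2,-0.85,0],[-2,-0.85,0],[-2,-0.85,0],[0,0,0],[0,0,0]]' --grip '[0,0,0,0,0]'

```text
clock: 8.97
tcp_pos: [0.5336, 0.0767, 0.3582]
orientation: [[0.2, -0.98, 0.001], [-0.98, -0.2, 0.0], [-0.0, -0.001, -1.0]]
ft_force: [-0.7, -0.3, -0.1]
opening: 0.501
grip_force: 0.0
```

Run:
```python
from h import *
w=camera('wrist');cv2.imwrite('pics/w5.png',cv2.resize(w['frame'][15:215,165:385],None,fx=3,fy=3,interpolation=cv2.INTER_CUBIC))
a=np.radians(11.5);u=np.array([np.cos(a),np.sin(a),0]);v=np.array([-u[1],u[0],0])
P=np.array([.5163,-.009,.094])
for i,j in((-1,-1),(1,-1),(1,1),(-1,1)): print(proj(w,P+i*.01*u+j*.045*v).round(1))
plan(.627,.238,.30,203)
```

```text
[344.3  32.5]
[312.8  32.4]
[308.5 173. ]
[336.7 173. ]
t 9.0167 tcp [0.5334 0.0761 0.358 ] yaw -168.5 turn rv [-0.0004 -0.     -0.2007] | cm before turn [-14.   -12.4    5.81] | cm after turn [-11.25 -14.95   5.8 ] q [ 0.44  0.28 -0.27  0.   -1.02 -0.24] F [0.6 0.1 0.1] open 0.497 gf 0.0
```

View pics/w5.png

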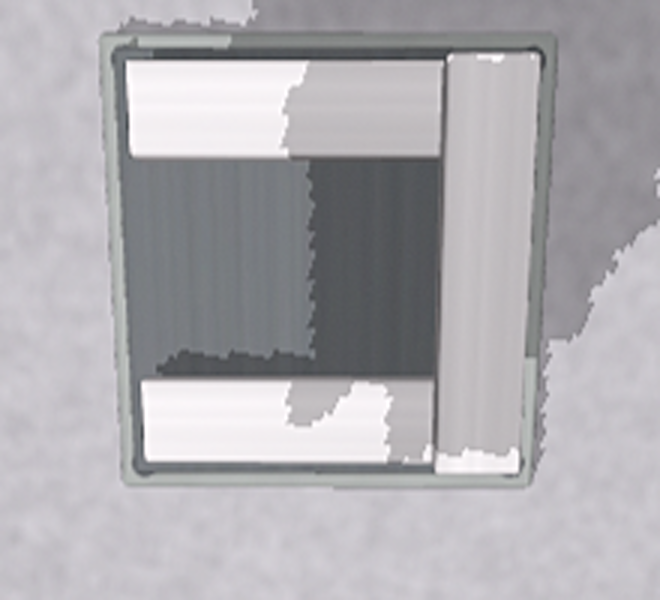

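Slat a lies across; crop corners (446,52),(538,52),(520,473),(435,473); c/d left corners (125,59),(142,463). Check flushness numerically.

Run:
```python
from h import *
w=camera('wrist')
f=w['frame'].astype(int).min(2)
n=lambda p:np.array(p)/3+[165,15]
a=np.radians(11.5);B=np.array([[np.cos(a),np.sin(a)],[-np.sin(a),np.cos(a)]])
A=[B@(plane(w,n(p),.094)[:2]-[.5506,-.002])*1000 for p in((446,52),(538,52),(520,473),(435,473))]
C=[B@(plane(w,n(p),.082)[:2]-[.5506,-.002])*1000 for p in((125,59),(142,463))]
print(np.round(A,1).tolist(),np.round(C,1).tolist())
for v in(60,150):print(v,f[v,203:216],f[v,306:316],f[v,334:346])
print(f[28:38,230],f[164:176,230],f[28:38,328],f[168:178,325])
```

```text
[[-26.2, -45.7], [-45.6, -45.7], [-46.6, 44.1], [-26.6, 44.1]] [[43.8, -46.4], [44.6, 43.8]]
60 [135 113 112 101 237 247 241 240 240 240 240 240 240] [187 187 188 192 178 106 115 173 188 189] [186 188 189 189 188 187 186 192 189 115 129 133]
150 [169 171 179 181 189 126 118 115 142 252 251 248 247] [193 199 161  93 155 184 183 184 185 188] [185 186 185 186 164 180 182 185 159 122 144 140]
[173 180 182 163 109  80  81  66 193 237] [242 241 240 241 248 215 125 113 106 126 170 184] [131 134 137 114  69 133 192 201 193 195] [242 240 239 240 242 213 170 177 177 163]
```

Call:
play_rows --dr '[[0,0,-0.1],[0,0,-0.1],[0,0,0],[0,0,0],[0,0,0]]' --translation '[[0,0,0],[0,0,0],[-1.88,-2.49,0],[-1.88,-2.49,0],[-1.88,-2.49,0]]' --grip '[0,0,0,0,0]'

```text
clock: 9.48
tcp_pos: [0.5807, 0.1564, 0.3582]
orientation: [[0.387, -0.922, 0.0], [-0.922, -0.387, 0.0], [0.0, -0.0, -1.0]]
ft_force: [0.1, -0.7, 0.5]
opening: 0.5
grip_force: 0.0
```

Call:
play_rows --dr '[[0,0,0],[0,0,0],[0,0,0],[0,0,0],[0,0,0]]' --translation '[[-1.88,-2.49,1],[-1.88,-2.49,2],[-1.88,-2.49,1.8],[0,0,1],[0,0,0]]' --grip '[0,0,0,0,0]'

```text
clock: 9.9
tcp_pos: [0.6269, 0.2379, 0.2955]
orientation: [[0.389, -0.921, -0.006], [-0.921, -0.389, -0.003], [0.001, 0.007, -1.0]]
ft_force: [-0.3, -0.7, -0.4]
opening: 0.501
grip_force: 0.0
```

Call:
play_rows --dr '[[0,0,0],[0,0,0],[0,0,0]]' --translation '[[0,0,0],[0,0,0],[0,0,0]]' --grip '[0,0,0]'

```text
clock: 10.15
tcp_pos: [0.6272, 0.2369, 0.3014]
orientation: [[0.388, -0.921, 0.002], [-0.921, -0.388, 0.001], [-0.0, -0.003, -1.0]]
ft_force: [0.1, 0.1, 0.1]
opening: 0.499
grip_force: 0.0
```

Run:
```python
from h import *
w=camera('wrist')
f=w['frame'];p=proj(w,[.627,.238,.012]);print(p)
x,y=int(p[0])-45,int(p[1])-75
g=f[y:y+150,x:x+90].min(2)
for th in(215,225,235):
    m=(g>th).astype(np.uint8);n,l,s,ce=cv2.connectedComponentsWithStats(m);i=1+np.argmax(s[1:,4])
    k=cv2.findContours((l==i).astype(np.uint8),0,2,offset=(x,y))[0][0];print(th,s[i],ce[i]+[x,y],cv2.boxPoints(cv2.minAreaRect(k)).round(1).tolist(),rect(w,k,.012))
cv2.imwrite('pics/w6.png',cv2.resize(f[max(0,y-40):y+190,x-80:x+170],None,fx=2,fy=2))
plan(.627,.238,.30,203)
```

```text
[274.70390293 212.28257512]
215 [  34   14   25  107 2550] [275.09882353 202.96588235] [[263.0, 151.0], [287.0, 151.0], [287.0, 257.0], [263.0, 257.0]] [628.6 233.3  88.4  19.  -66.8]
225 [  34   14   25  107 2497] [275.17300761 203.26672006] [[263.0, 151.0], [287.0, 151.0], [287.0, 257.0], [263.0, 257.0]] [628.6 233.3  88.3  18.7 -67.1]
235 [  35   14   24  106 1283] [272.02104443 199.82930631] [[264.0, 151.0], [287.0, 151.0], [287.0, 256.0], [264.0, 256.0]] [628.4 232.8  87.4  17.9 -67. ]
t 10.2 tcp [0.6272 0.237  0.3013] yaw -157.14 turn rv [-0.0025  0.0003 -0.0024] | cm before turn [-0.1  -0.02  0.13] | cm after turn [-0.1  -0.02  0.13] q [ 0.6   0.54 -0.01  0.   -1.02 -0.2 ] F [0.5 0.  0.7] open 0.501 gf 0.0
```

View pics/w6.png

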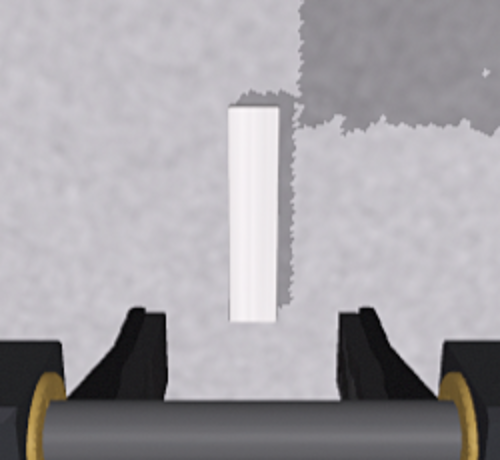

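Slat b in the crop spans (229,105)–(278,322), aligned between the fingers, nothing near.

Call:
play_rows --dr '[[0,0,0],[0,0,0],[0,0,0],[0,0,0],[0,0,0]]' --translation '[[0.39,0,2],[0,0,3.5],[0,0,3],[0,0,2],[0,0,1]]' --grip '[0,0,0,0,0]'

```text
clock: 10.62
tcp_pos: [0.6278, 0.2333, 0.1824]
orientation: [[0.388, -0.921, -0.004], [-0.921, -0.388, -0.002], [0.001, 0.004, -1.0]]
ft_force: [-14.7, 1.6, 60.7]
opening: 0.498
grip_force: 40.9
```

Call:
play_rows --dr '[[0,0,0],[0,0,0],[0,0,0],[0,0,0],[0,0,0]]' --translation '[[0,0,0],[0,0,0],[0,0,0],[0,0,0],[0,0,0]]' --grip '[0,0,-1,-1,-1]'

```text
clock: 11.03
tcp_pos: [0.6289, 0.2345, 0.1854]
orientation: [[0.389, -0.921, 0.001], [-0.921, -0.389, 0.001], [-0.0, -0.002, -1.0]]
ft_force: [-1.0, 0.4, 0.6]
opening: 0.353
grip_force: 0.0
```

Call:
play_rows --dr '[[0,0,0],[0,0,0],[0,0,0],[0,0,0],[0,0,0]]' --translation '[[0,0,0],[0,0,0],[0,0,0],[0,0,0],[0,0,0]]' --grip '[-1,-1,-1,-1,-1]'

```text
clock: 11.45
tcp_pos: [0.6288, 0.2345, 0.1848]
orientation: [[0.39, -0.921, 0.0], [-0.921, -0.39, 0.0], [0.0, -0.0, -1.0]]
ft_force: [-1.2, -0.3, 2.9]
opening: 0.226
grip_force: 30.0
```

Call:
play_rows --dr '[[0,0,0],[0,0,0],[0,0,0],[0,0,0],[0,0,0]]' --translation '[[0,0,-1],[0,0,-3],[0,0,-4],[0,0,-3],[0,0,-1.5]]' --grip '[-1,-1,-1,-1,-1]'

```text
clock: 11.87
tcp_pos: [0.6295, 0.2347, 0.3151]
orientation: [[0.39, -0.921, 0.007], [-0.921, -0.39, 0.003], [-0.0, -0.008, -1.0]]
ft_force: [-0.4, 0.6, 0.0]
opening: 0.23
grip_force: 30.0
```

Call:
play_rows --dr '[[0,0,0],[0,0,0],[0,0,0]]' --translation '[[0,0,0],[0,0,0],[0,0,0]]' --grip '[-1,-1,-1]'

```text
clock: 12.12
tcp_pos: [0.6281, 0.2342, 0.308]
orientation: [[0.389, -0.921, -0.003], [-0.921, -0.389, -0.001], [-0.0, 0.003, -1.0]]
ft_force: [-0.1, -0.8, -1.1]
opening: 0.221
grip_force: 30.0
```

Run:
```python
from h import *
w=camera('wrist')
f=w['frame'].astype(int).min(2);print(f[176:200,275],f[335:365,275],f[230,245:262],f[230,285:305])
for v in(188,354.5): print(tool(w,(275,v),.1742).round(4))
plan(.5851,.0045,.31,191.5)
```

```text
[197 195 195 193 195 190 154 124 131 127 136 174 193 193 192 191 192 191
 192 191 192 192 192 192] [245 245 245 245 245 245 245 245 245 245 245 245 245 245 245 245 245 246
 250 229 200 202 203 205 204 206 200 148  37  55] [202 199 197 197 197 196 197 201 177 155 177 183 186 186 188 189 190] [184 186 188 187 186 185 185 185 185 188 174 160 203 207 209 211 209 207
 206 205]
[0.045  0.0006 0.1742]
[-0.0448  0.0007  0.1742]
t 12.1667 tcp [0.6281 0.2342 0.3074] yaw -157.11 turn rv [ 0.0039 -0.0005  0.1989] | cm before turn [19.48 12.9  -0.21] | cm after turn [21.65  8.8  -0.26] q [ 0.6   0.54  0.   -0.   -1.04 -0.2 ] F [ 0.9  0.6 -1.3] open 0.228 gf 30.0
```

Call:
play_rows --dr '[[0,0,0.1],[0,0,0.099],[0,0,0],[0,0,0],[0,0,0]]' --translation '[[0,0,-0.5],[0,0,-0.5],[3.1,1.26,0],[3.1,1.26,0],[3.1,1.26,0]]' --grip '[-1,-1,-1,-1,-1]'

```text
clock: 12.58
tcp_pos: [0.6096, 0.1351, 0.3172]
orientation: [[0.201, -0.98, -0.004], [-0.98, -0.201, -0.002], [0.001, 0.004, -1.0]]
ft_force: [0.4, -1.0, -1.1]
opening: 0.224
grip_force: 30.0
```

Call:
play_rows --dr '[[0,0,0],[0,0,0],[0,0,0],[0,0,0],[0,0,0]]' --translation '[[3.1,1.26,0],[3.1,1.26,0],[3.1,1.26,0],[2.2,0.9,0.5],[0.85,0.34,1]]' --grip '[-1,-1,-1,-1,-1]'

```text
clock: 13.0
tcp_pos: [0.5848, 0.0018, 0.3037]
orientation: [[0.197, -0.98, -0.001], [-0.98, -0.197, -0.001], [0.0, 0.001, -1.0]]
ft_force: [1.1, 0.8, -1.7]
opening: 0.224
grip_force: 30.0
```

Call:
play_rows --dr '[[0,0,0],[0,0,0],[0,0,0],[0,0,0],[0,0,0]]' --translation '[[0,0,1],[0,0,0.8],[0,0,0.4],[0,0,0],[0,0,0]]' --grip '[-1,-1,-1,-1,-1]'

```text
clock: 13.42
tcp_pos: [0.5861, 0.0059, 0.2818]
orientation: [[0.201, -0.979, -0.001], [-0.979, -0.201, -0.0], [0.0, 0.001, -1.0]]
ft_force: [-0.6, -0.0, -0.7]
opening: 0.225
grip_force: 30.0
```

Call:
play_rows --dr '[[0,0,0],[0,0,0]]' --translation '[[0,0,0],[0,0,0]]' --grip '[-1,-1]'

```text
clock: 13.58
tcp_pos: [0.586, 0.0054, 0.2829]
orientation: [[0.201, -0.98, 0.001], [-0.98, -0.201, 0.0], [0.0, -0.001, -1.0]]
ft_force: [0.0, -0.1, -0.8]
opening: 0.225
grip_force: 30.0
```

Run:
```python
from h import *
plan(.5851,.0045,.2668,191.5)
```

```text
t 13.5833 tcp [0.586  0.0054 0.2829] yaw -168.42 turn rv [-0.0012 -0.      0.0014] | cm before turn [0.07 0.11 1.61] | cm after turn [0.07 0.11 1.61] q [ 0.29  0.43 -0.25  0.   -0.89 -0.08] F [ 0.  -0.1 -0.8] open 0.225 gf 30.0
```

Call:
play_rows --dr '[[0,0,0],[0,0,0],[0,0,0],[0,0,0],[0,0,0]]' --translation '[[0.07,0.11,0.5],[0,0,0.4],[0,0,0.3],[0,0,0.2],[0,0,0.1]]' --grip '[-1,-1,-1,-1,-1]'

```text
clock: 14.0
tcp_pos: [0.5847, 0.0037, 0.2669]
orientation: [[0.199, -0.98, -0.001], [-0.98, -0.199, -0.0], [0.0, 0.001, -1.0]]
ft_force: [-0.4, 0.3, 0.1]
opening: 0.228
grip_force: 30.0
```

Call:
play_rows --dr '[[0,0,0],[0,0,0],[0,0,0]]' --translation '[[0,0,0.1],[0,0,0.05],[0,0,0]]' --grip '[-1,-1,-1]'

```text
clock: 14.25
tcp_pos: [0.5846, 0.0038, 0.2664]
orientation: [[0.2, -0.98, -0.0], [-0.98, -0.2, -0.0], [0.0, 0.0, -1.0]]
ft_force: [-2.5, 0.6, 4.5]
opening: 0.227
grip_force: 30.0
```

Call:
play_rows --dr '[[0,0,0],[0,0,0],[0,0,0],[0,0,0],[0,0,0]]' --translation '[[0,0,0],[0,0,0],[0,0,0],[0,0,0],[0,0,0]]' --grip '[-0.4,-0.2,0,0,0]'

```text
clock: 14.67
tcp_pos: [0.5848, 0.0038, 0.2658]
orientation: [[0.2, -0.98, 0.0], [-0.98, -0.2, 0.0], [-0.0, -0.0, -1.0]]
ft_force: [0.5, -0.3, 0.1]
opening: 0.471
grip_force: 0.0
```

Call:
play_rows --dr '[[0,0,0],[0,0,0],[0,0,0],[0,0,0],[0,0,0]]' --translation '[[0,0,-0.5],[0,0,-1],[0,0,-2.5],[0,0,-3],[-2,0.85,-2]]' --grip '[0,0,0,0,0]'

```text
clock: 15.08
tcp_pos: [0.5741, 0.0204, 0.3594]
orientation: [[0.198, -0.98, 0.005], [-0.98, -0.198, -0.0], [0.001, -0.005, -1.0]]
ft_force: [0.5, 0.3, 0.8]
opening: 0.5
grip_force: 0.0
```

Call:
play_rows --dr '[[0,0,0],[0,0,0],[0,0,0],[0,0,0],[0,0,0]]' --translation '[[-2,0.85,0],[-2,0.85,0],[-2,0.85,0],[0,0,0],[0,0,0]]' --grip '[0,0,0,0,0]'

```text
clock: 15.5
tcp_pos: [0.5352, 0.0761, 0.3573]
orientation: [[0.202, -0.979, 0.002], [-0.979, -0.202, 0.001], [-0.0, -0.002, -1.0]]
ft_force: [0.5, -1.0, -0.3]
opening: 0.498
grip_force: 0.0
```

Run:
```python
from h import *
w=camera('wrist');cv2.imwrite('pics/w7.png',cv2.resize(w['frame'][15:215,165:385],None,fx=3,fy=3,interpolation=cv2.INTER_CUBIC))
a=np.radians(11.5);u=np.array([np.cos(a),np.sin(a),0]);v=np.array([-u[1],u[0],0])
for s in(1,-1):
  for i,j in((-1,-1),(1,-1),(1,1),(-1,1)): print(proj(w,np.array([.5508,-.0024,.094])+(s*.035+i*.01)*u+j*.045*v).round(1))
f=w['frame'].astype(int).min(2)
for r in(60,150):print(r,f[r,190:240],f[r,300:350])
plan(.4347,.2228,.32,265)
```

```text
[236.5  32.8]
[204.9  32.7]
[211.8 173.6]
[240.1 173.8]
[347.3  33.2]
[315.6  33.1]
[310.8 174. ]
[339.2 174.1]
60 [193 194 194 194 193 192 191 189 190 193 197 146 161 179 179 185 142  98
 148 233 237 236 238 238 240 242 243 242 240 240 239 238 241 242 240 238
 237 236 236 234 233 235 237 235 236 235 234 245 215 115] [183 184 183 183 184 183 184 184 184 184 184 185 185 190 155 100 119 176
 186 187 189 190 189 192 194 193 192 191 189 189 191 193 193 189 188 187
 187 186 184 186 187 187 187 185 184 190 189 126 127 134]
150 [185 186 188 188 189 189 190 193 195 193 192 194 195 196 198 204 163 166
 178 182 150 104  83 235 239 237 238 239 242 244 245 244 242 241 238 241
 244 243 241 239 238 237 236 236 237 238 237 237 237 242] [189 189 189 189 190 189 189 189 190 191 194 180 106 112 172 182 182 183
 186 187 190 191 190 187 187 185 187 190 189 187 185 184 183 182 182 184
 184 183 183 183 185 176 164 180 179 146 145 142 176 199]
t 15.55 tcp [0.5355 0.0756 0.357 ] yaw -168.42 turn rv [-1.5000e-03 -1.0000e-03 -1.2814e+00] | cm before turn [-16.44   6.93   3.69] | cm after turn [-11.33 -13.78   3.7 ] q [ 0.44  0.28 -0.27  0.   -1.02 -0.24] F [ 0.2  0.2 -0.4] open 0.495 gf 0.0
```

View pics/w7.png

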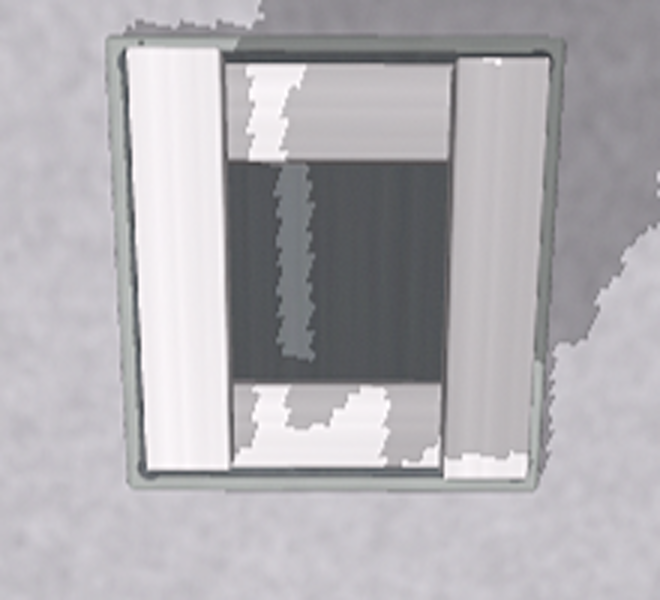

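Tower view (crop ×3): slat b corners (126,47),(218,49),(228,469),(147,470); slat a (457,57),(550,58),(530,479),(444,478). Check squareness numerically.

Run:
```python
from h import *
w=camera('wrist')
f=w['frame'].astype(int).min(2)
for u in(215,233,250,305,322,340):print(u,'top',f[26:40,u],'bot',f[164:180,u])
n=lambda p:np.array(p)/3+[165,15]
a=np.radians(11.5);B=np.array([[np.cos(a),np.sin(a)],[-np.sin(a),np.cos(a)]])
F=lambda L,z:print(np.round([B@(plane(w,n(p),z)[:2]-[.5508,-.0024])*1000 for p in L],1).tolist())
F([(126,47),(218,49),(228,469),(147,470)],.094);F([(457,57),(550,58),(530,479),(444,478)],.094)
F([(228,63),(450,66),(440,467),(234,465)],.082)
```

```text
215 top [148 146 153 174 175 198 235 247 244 244 244 244 243 244] bot [240 240 241 241 241 241 245 240 187  93  93 128 172 176 159 184]
233 top [141 139 151 171 174 183 222 239 236 236 236 235 235 236] bot [237 237 237 238 238 237 239 239 190  84 114 163 181 175 163 183]
250 top [144 134 122 128 129 131 117  89  82  83  60 197 239 238] bot [238 239 238 237 237 240 239 193 109 112 119 165 182 176 164 183]
305 top [144 131 119 128 130 132 123  95  81  83  70 159 189 187] bot [178 180 177 173 168 213 238 186  89 111 110 161 184 180 168 184]
322 top [145 136 127 127 131 132 121  89  74 162 195 192 190 190] bot [187 187 180 224 245 242 240 240 240 242 238 207 170 176 169 159]
340 top [146 133 121 130 133 136 124  91  75 159 190 188 186 186] bot [185 185 181 220 240 238 236 231 225 222 208 182 173 177 172 164]
[[43.6, -46.7], [24.3, -46.4], [24.4, 42.6], [43.5, 42.9]]
[[-26.0, -45.0], [-45.6, -44.8], [-46.6, 44.8], [-26.3, 44.6]]
[[23.3, -45.9], [-25.8, -45.4], [-26.6, 44.1], [24.1, 43.7]]
```

Tower is square within about 1 mm. Now the cap: refine from the top crop's plate corners and holes, and hover.

Run:
```python
from h import *
t=camera('top')
n=lambda p:np.array(p)/5+[160,170]-.4
def F(L,z):
    W=np.array([plane(t,n(p),z)[:2]+[.0014,-.0035] for p in L]);d=np.roll(W,-1,0)-W
    print(W.round(4).tolist(),W.mean(0).round(4),np.linalg.norm(d,axis=1).round(4),np.degrees(np.arctan2(d[:,1],d[:,0])).round(1))
F([(62,320),(245,340),(222,522),(40,500)],.006);F([(78,340),(220,357),(202,500),(60,484)],.006);F([(112,370),(155,376),(149,465),(103,458)],.036)
plan(.435,.219,.33,265)
```

```text
[[0.4839, 0.2609], [0.4759, 0.1686], [0.3854, 0.1767], [0.3942, 0.2679]] [0.4348 0.2185] [0.0926 0.0908 0.0915 0.09  ] [-95.  174.9  84.5  -4.4]
[[0.474, 0.2524], [0.4671, 0.1808], [0.396, 0.1871], [0.4023, 0.2582]] [0.4349 0.2196] [0.0719 0.0714 0.0714 0.072 ] [-95.5 175.   84.9  -4.6]
[[0.4588, 0.2288], [0.4564, 0.2076], [0.4132, 0.2088], [0.4161, 0.2314]] [0.4361 0.2192] [0.0213 0.0432 0.0227 0.0428] [-96.6 178.4  82.7  -3.4]
t 15.65 tcp [0.5359 0.075  0.3564] yaw -168.51 turn rv [-6.000e-04 -5.000e-04 -1.283e+00] | cm before turn [-16.12   7.02   2.63] | cm after turn [-11.3  -13.46   2.64] q [ 0.44  0.28 -0.27  0.   -1.02 -0.24] F [-0.1 -0.  -0.4] open 0.498 gf 0.0
```

Call:
play_rows --dr '[[0,0,0],[0,0,0],[0,0,0],[0,0,0],[0,0,0]]' --translation '[[-3.22,1.4,0],[-3.22,1.4,0],[-3.22,1.4,0],[-3.22,1.4,0],[-3.22,1.4,0]]' --grip '[0,0,0,0,0]'

```text
clock: 16.07
tcp_pos: [0.4344, 0.2198, 0.356]
orientation: [[0.198, -0.98, 0.0], [-0.98, -0.198, -0.0], [0.0, -0.0, -1.0]]
ft_force: [0.7, -0.2, -0.5]
opening: 0.5
grip_force: 0.0
```

Call:
play_rows --dr '[[0,0,-0.117],[0,0,-0.117],[0,0,-0.117],[0,0,-0.117],[0,0,-0.117]]' --translation '[[0,0,0.3],[0,0,0.3],[0,0,0.3],[0,0,0.3],[0,0,0.3]]' --grip '[0,0,0,0,0]'

```text
clock: 16.48
tcp_pos: [0.4353, 0.2189, 0.3408]
orientation: [[0.711, -0.703, 0.0], [-0.703, -0.711, -0.0], [0.0, 0.0, -1.0]]
ft_force: [0.5, 0.6, -0.3]
opening: 0.5
grip_force: 0.0
```

Call:
play_rows --dr '[[0,0,-0.117],[0,0,-0.117],[0,0,-0.117],[0,0,-0.117],[0,0,-0.117]]' --translation '[[0,0,0.3],[0,0,0.3],[0,0,0.3],[0,0,0.2],[0,0,0]]' --grip '[0,0,0,0,0]'

```text
clock: 16.9
tcp_pos: [0.4354, 0.2187, 0.3295]
orientation: [[0.981, -0.194, -0.001], [-0.194, -0.981, -0.001], [-0.001, 0.001, -1.0]]
ft_force: [-0.3, -0.0, -0.6]
opening: 0.502
grip_force: 0.0
```

Call:
play_rows --dr '[[0,0,-0.113],[0,0,0],[0,0,0],[0,0,0]]' --translation '[[0,0,0],[0,0,0],[0,0,0],[0,0,0]]' --grip '[0,0,0,0]'

```text
clock: 17.23
tcp_pos: [0.4351, 0.219, 0.3299]
orientation: [[0.996, -0.09, 0.0], [-0.09, -0.996, -0.0], [0.0, 0.0, -1.0]]
ft_force: [0.1, 0.9, -0.2]
opening: 0.503
grip_force: 0.0
```

Run:
```python
from h import *
w=camera('wrist');cv2.imwrite('pics/w8.png',w['frame'])
P=[[0.474, 0.2524], [0.4671, 0.1808], [0.396, 0.1871], [0.4023, 0.2582]]
f=w['frame'].astype(int).min(2);C=[]
for p in P:
    q=proj(w,[*p,.006]);x,y=q.round().astype(int)
    if not(12<x<548 and 12<y<408):print('out',q);continue
    g=f[y-12:y+13,x-12:x+13];m=(g<np.median(g)-60).astype(np.uint8)
    n,l,s,ce=cv2.connectedComponentsWithStats(m)
    print(q.round(1),np.median(g),[(s[i,4],(ce[i]+[x-12,y-12]).round(1).tolist(),plane(w,ce[i]+[x-12,y-12],.006)[:2].round(4).tolist()) for i in range(1,n) if s[i,4]>5])
plan(.4349,.2191,.33,265)
```

```text
[231.9 160. ] 211.0 [(np.int32(38), [231.3, 159.3], [0.4747, 0.2529])]
[314.4 160.6] 213.0 [(np.int32(42), [325.5, 162.9], [0.4642, 0.1712]), (np.int32(40), [314.1, 159.7], [0.4679, 0.181])]
[311.9 237.3] 211.0 [(np.int32(69), [323.0, 236.0], [0.3964, 0.1767]), (np.int32(35), [311.4, 237.2], [0.3961, 0.1876])]
[235.3 237.3] 212.0 [(np.int32(35), [233.8, 236.6], [0.4031, 0.2595])]
t 17.2833 tcp [0.435 0.219 0.33 ] yaw -95.12 turn rv [ 0.     -0.     -0.0021] | cm before turn [-0.01 -0.01 -0.  ] | cm after turn [-0.01 -0.01 -0.  ] q [ 0.8   0.22 -0.43  0.   -0.92  0.68] F [ 0.3 -0.8 -0.2] open 0.5 gf 0.0
```

Call:
play_rows --dr '[[0,0,0.003],[0,0,0],[0,0,0],[0,0,0],[0,0,0]]' --translation '[[0.04,-0.17,2],[0,0,3.5],[0,0,3.5],[0,0,2.5],[0,0,1.2]]' --grip '[0,0,0,0,0]'

```text
clock: 17.7
tcp_pos: [0.4345, 0.22, 0.1998]
orientation: [[0.996, -0.092, -0.004], [-0.092, -0.996, -0.004], [-0.004, 0.004, -1.0]]
ft_force: [-0.3, 0.0, -0.4]
opening: 0.502
grip_force: 0.0
```

Call:
play_rows --dr '[[0,0,0],[0,0,0],[0,0,0],[0,0,0],[0,0,0]]' --translation '[[0,0,0.5],[0,0,0.3],[0,0,0.1],[0,0,0],[0,0,0]]' --grip '[0,0,0,-0.2,-0.4]'

```text
clock: 18.12
tcp_pos: [0.4356, 0.2212, 0.195]
orientation: [[0.996, -0.09, 0.002], [-0.09, -0.996, 0.002], [0.002, -0.002, -1.0]]
ft_force: [0.2, 0.5, -0.4]
opening: 0.419
grip_force: 0.0
```

Call:
play_rows --dr '[[0,0,0],[0,0,0],[0,0,0],[0,0,0],[0,0,0]]' --translation '[[0,0,0],[0,0,0],[0,0,0],[0,0,0],[0,0,0]]' --grip '[-1,-1,-1,-1,-1]'

```text
clock: 18.53
tcp_pos: [0.4354, 0.221, 0.1946]
orientation: [[0.996, -0.09, 0.001], [-0.09, -0.996, 0.001], [0.001, -0.001, -1.0]]
ft_force: [-1.3, -0.0, 5.8]
opening: 0.251
grip_force: 30.0
```

Run:
```python
from h import *
plan(.5507,-.0028,.33,281.5)
```

```text
t 18.5333 tcp [0.4354 0.221  0.1946] yaw -95.14 turn rv [-0.0006 -0.0008 -0.2903] | cm before turn [ 13.5   21.25 -13.54] | cm after turn [  6.83  24.23 -13.54] q [ 0.8   0.43 -0.58  0.   -0.57  0.68] F [-1.3 -0.   5.8] open 0.251 gf 30.0
```

Call:
play_rows --dr '[[0,0,0],[0,0,0],[0,0,0],[0,0,0],[0,0,0]]' --translation '[[0,0,-1],[0,0,-3],[0,0,-4],[0,0,-4],[0,0,-1.5]]' --grip '[-1,-1,-1,-1,-1]'

```text
clock: 18.95
tcp_pos: [0.4361, 0.2215, 0.334]
orientation: [[0.996, -0.089, 0.007], [-0.089, -0.996, 0.005], [0.007, -0.006, -1.0]]
ft_force: [0.3, 1.2, -1.9]
opening: 0.249
grip_force: 30.0
```

Call:
play_rows --dr '[[0,0,-0.097],[0,0,-0.097],[0,0,-0.096],[0,0,0],[0,0,0]]' --translation '[[0,0,0],[0,0,0],[0,0,0],[0,0,0],[0,0,0]]' --grip '[-1,-1,-1,-1,-1]'

```text
clock: 19.37
tcp_pos: [0.435, 0.2207, 0.3284]
orientation: [[0.981, 0.196, -0.001], [0.196, -0.981, -0.001], [-0.001, 0.0, -1.0]]
ft_force: [-0.4, 0.6, -2.5]
opening: 0.25
grip_force: 30.0
```

Call:
play_rows --dr '[[0,0,0],[0,0,0]]' --translation '[[0,0,0],[0,0,0]]' --grip '[-1,-1]'

```text
clock: 19.53
tcp_pos: [0.4352, 0.2208, 0.3286]
orientation: [[0.98, 0.197, -0.001], [0.197, -0.98, -0.0], [-0.001, 0.0, -1.0]]
ft_force: [0.2, 0.4, -2.1]
opening: 0.254
grip_force: 30.0
```

Run:
```python
from h import *
w=camera('wrist')
T=dict(mtx=w['mtx'],extrinsics=np.load('TC.npy'));zt=.1886
f=w['frame'].astype(int).min(2)
for a,b in((1,1),(1,-1),(-1,1),(-1,-1)):
    x,y=(proj(T,[a*.036,b*.036,zt])).round().astype(int);print((x,y))
    if y>395: continue
    g=f[y-14:y+15,x-14:x+15];m=(g<np.median(g)-50).astype(np.uint8);n,l,s,ce=cv2.connectedComponentsWithStats(m)
    print(np.median(g),[(int(s[i,4]),tool(w,ce[i]+[x-14,y-14],zt).round(4).tolist()) for i in range(1,n) if s[i,4]>8])
plan(.5507,-.0028,.33,281.5)
```

```text
(np.int64(346), np.int64(199))
218.0 [(130, [0.0365, 0.0369, 0.1886])]
(np.int64(202), np.int64(199))
213.0 [(128, [0.0365, -0.0357, 0.1886])]
(np.int64(338), np.int64(324))
81.0 [(19, [-0.0317, 0.0385, 0.1886]), (10, [-0.0422, 0.0386, 0.1886]), (48, [-0.0425, 0.0298, 0.1886])]
(np.int64(209), np.int64(324))
71.0 [(29, [-0.0361, -0.0372, 0.1886]), (16, [-0.0422, -0.0289, 0.1886])]
t 19.5833 tcp [0.4353 0.2208 0.3287] yaw -78.6 turn rv [ 0.0003  0.0005 -0.0017] | cm before turn [ 6.89 24.2  -0.13] | cm after turn [ 6.85 24.21 -0.13] q [ 0.8   0.23 -0.43 -0.   -0.91  0.97] F [ 0.2  0.9 -1.5] open 0.252 gf 30.0
```

Call:
play_rows --dr '[[0,0,0],[0,0,0],[0,0,0],[0,0,0],[0,0,0]]' --translation '[[0.7,2.42,0],[0.98,3.46,0],[0.98,3.46,0],[0.98,3.46,0],[0.98,3.46,0]]' --grip '[-1,-1,-1,-1,-1]'

```text
clock: 20.0
tcp_pos: [0.5134, 0.0693, 0.3289]
orientation: [[0.98, 0.199, 0.0], [0.199, -0.98, 0.0], [0.0, -0.0, -1.0]]
ft_force: [1.1, 0.9, -2.8]
opening: 0.253
grip_force: 30.0
```

Call:
play_rows --dr '[[0,0,0],[0,0,0],[0,0,0],[0,0,0],[0,0,0]]' --translation '[[0.98,3.46,0],[0.75,2.75,0],[0.44,1.73,0],[0,0,0.5],[0,0,0.8]]' --grip '[-1,-1,-1,-1,-1]'

```text
clock: 20.42
tcp_pos: [0.5504, -0.0036, 0.3159]
orientation: [[0.981, 0.196, 0.001], [0.196, -0.981, 0.0], [0.001, -0.0, -1.0]]
ft_force: [-0.4, 0.6, -1.9]
opening: 0.245
grip_force: 30.0
```

Call:
play_rows --dr '[[0,0,0],[0,0,0],[0,0,0],[0,0,0],[0,0,0]]' --translation '[[0,0,0.8],[0,0,0.4],[0,0,0],[0,0,0],[0,0,0]]' --grip '[-1,-1,-1,-1,-1]'

```text
clock: 20.83
tcp_pos: [0.55, -0.0021, 0.3042]
orientation: [[0.98, 0.2, 0.001], [0.2, -0.98, -0.0], [0.001, 0.0, -1.0]]
ft_force: [-1.2, -0.2, -1.9]
opening: 0.254
grip_force: 30.0
```

Run:
```python
from h import *
plan(.5502,-.0029,.2886,281.5)
```

```text
t 20.8333 tcp [ 0.55   -0.0021  0.3042] yaw -78.46 turn rv [ 0.0001 -0.0006  0.0008] | cm before turn [0.   0.08 1.56] | cm after turn [0.   0.08 1.56] q [ 0.29  0.35 -0.32  0.   -0.9   1.48] F [-1.2 -0.2 -1.9] open 0.254 gf 30.0
```

Call:
play_rows --dr '[[0,0,0],[0,0,0],[0,0,0],[0,0,0],[0,0,0]]' --translation '[[0,0.08,0.4],[0,0,0.4],[0,0,0.3],[0,0,0.2],[0,0,0.1]]' --grip '[-1,-1,-1,-1,-1]'

```text
clock: 21.25
tcp_pos: [0.55, -0.0036, 0.2894]
orientation: [[0.98, 0.199, -0.001], [0.199, -0.98, -0.0], [-0.001, 0.0, -1.0]]
ft_force: [0.6, -0.1, -1.9]
opening: 0.253
grip_force: 30.0
```

Call:
play_rows --dr '[[0,0,0],[0,0,0],[0,0,0],[0,0,0],[0,0,0]]' --translation '[[0,0,0.1],[0,0,0.1],[0,0,0.1],[0,0,0],[0,0,0]]' --grip '[-1,-1,-1,-1,-1]'

```text
clock: 21.67
tcp_pos: [0.5501, -0.0036, 0.2874]
orientation: [[0.98, 0.199, 0.0], [0.199, -0.98, -0.0], [0.0, 0.0, -1.0]]
ft_force: [-1.6, -1.8, 2.2]
opening: 0.256
grip_force: 30.0
```

Run:
```python
from h import *
plan(.5502,-.0029,.2746,281.5)
```

```text
t 21.6667 tcp [ 0.5501 -0.0036  0.2874] yaw -78.53 turn rv [ 0.0001 -0.0002 -0.0004] | cm before turn [ 0.03 -0.07  1.28] | cm after turn [ 0.03 -0.07  1.28] q [ 0.29  0.37 -0.34  0.   -0.86  1.48] F [-1.6 -1.8  2.2] open 0.256 gf 30.0
```

Contact. Before pressing, check the cap's seat on the tower by its holes, then press slowly.

Call:
play_rows --dr '[[0,0,0],[0,0,0],[0,0,0],[0,0,0],[0,0,0]]' --translation '[[0,0,0.1],[0,0,0.1],[0,0,0.15],[0,0,0.15],[0,0,0.15]]' --grip '[-1,-1,-1,-1,-1]'

```text
clock: 22.08
tcp_pos: [0.5502, -0.0036, 0.2806]
orientation: [[0.98, 0.199, 0.0], [0.199, -0.98, -0.0], [0.0, 0.0, -1.0]]
ft_force: [-3.3, 0.1, 6.2]
opening: 0.258
grip_force: 30.0
```

Call:
play_rows --dr '[[0,0,0],[0,0,0],[0,0,0],[0,0,0],[0,0,0]]' --translation '[[0,0,0.15],[0,0,0.15],[0,0,0.15],[0,0,0.1],[0,0,0]]' --grip '[-1,-1,-1,-1,-1]'

```text
clock: 22.5
tcp_pos: [0.5502, -0.0036, 0.2753]
orientation: [[0.98, 0.199, 0.0], [0.199, -0.98, -0.0], [0.0, 0.0, -1.0]]
ft_force: [-3.5, -1.1, 7.6]
opening: 0.248
grip_force: 30.0
```

Call:
play_rows --dr '[[0,0,0],[0,0,0],[0,0,0]]' --translation '[[0,0,0.1],[0,0,0.1],[0,0,0]]' --grip '[-1,-1,-1]'

```text
clock: 22.75
tcp_pos: [0.5502, -0.0036, 0.2746]
orientation: [[0.98, 0.199, 0.0], [0.199, -0.98, -0.001], [0.0, 0.001, -1.0]]
ft_force: [-5.5, 0.9, 13.2]
opening: 0.25
grip_force: 30.0
```

Call:
play_rows --dr '[[0,0,0],[0,0,0],[0,0,0]]' --translation '[[0,0,0.1],[0,0,0],[0,0,0]]' --grip '[-1,-1,-1]'

```text
clock: 23.0
tcp_pos: [0.5501, -0.0035, 0.2746]
orientation: [[0.98, 0.2, 0.001], [0.2, -0.98, -0.001], [0.001, 0.001, -1.0]]
ft_force: [-7.9, 0.1, 18.1]
opening: 0.251
grip_force: 30.0
```

Call:
play_rows --dr '[[0,0,0],[0,0,0],[0,0,0],[0,0,0]]' --translation '[[-0.04,0,0],[-0.04,0,0],[0,0,0],[0,0,0]]' --grip '[-1,-1,-1,-1]'

```text
clock: 23.33
tcp_pos: [0.5498, -0.0036, 0.2746]
orientation: [[0.98, 0.2, 0.003], [0.2, -0.98, -0.0], [0.002, 0.001, -1.0]]
ft_force: [-5.5, 1.5, 16.3]
opening: 0.248
grip_force: 30.0
```

Run:
```python
from h import *
w=camera('wrist')
plan(.5502,-.0029,.2746,281.5);o=get_obs();print(o['wrist_torque'])
T=dict(mtx=w['mtx'],extrinsics=np.load('TC.npy'));zt=.1886
f=w['frame'].astype(int).min(2)
for a,b in((1,1),(1,-1)):
    x,y=(proj(T,[a*.036,b*.036,zt])).round().astype(int)
    g=f[y-14:y+15,x-14:x+15];m=(g<np.median(g)-50).astype(np.uint8);n,l,s,ce=cv2.connectedComponentsWithStats(m)
    print([(int(s[i,4]),tool(w,ce[i]+[x-14,y-14],zt).round(4).tolist(),plane(w,ce[i]+[x-14,y-14],o['tcp_pos'][2]-zt)[:2].round(4).tolist()) for i in range(1,n) if s[i,4]>8])
# bed/base edges left around the cap seen by wrist: profile along tool x beyond plate
for y0 in(0,.03,-.03):
    print([int(f[tuple(proj(T,[x,y0,.1886]).round().astype(int)[::-1])]) for x in np.arange(.040,.075,.001)])
```

```text
t 23.3833 tcp [ 0.5498 -0.0036  0.2746] yaw -78.47 turn rv [ 0.0008 -0.0025  0.0005] | cm before turn [ 0.06 -0.06 -0.  ] | cm after turn [ 0.06 -0.06 -0.  ] q [ 0.29  0.39 -0.35  0.   -0.83  1.48] F [-6.   0.7 16.9] open 0.248 gf 30.0
[ 0.2282208   2.01037595 -0.00651834]
[(149, [0.0362, 0.037, 0.1886], [0.5924, -0.0327])]
[(147, [0.0362, -0.0353, 0.1886], [0.5779, 0.0382])]
[212, 210, 213, 214, 212, 213, 214, 179, 145, 117, 113, 113, 112, 112, 112, 96, 91, 176, 171, 173, 172, 172, 172, 172, 170, 171, 170, 170, 171, 171, 150, 191, 185, 185, 188]
[213, 211, 217, 218, 214, 215, 217, 176, 137, 226, 147, 143, 111, 110, 111, 92, 116, 174, 169, 167, 168, 168, 168, 168, 168, 169, 169, 169, 169, 169, 141, 188, 185, 185, 182]
[211, 211, 212, 213, 212, 213, 213, 184, 136, 221, 151, 146, 114, 114, 112, 102, 92, 176, 171, 171, 172, 171, 171, 171, 171, 171, 171, 168, 168, 168, 151, 198, 193, 190, 189]
```

Call:
play_rows --dr '[[0,0,0],[0,0,0],[0,0,0],[0,0,0],[0,0,0]]' --translation '[[0,0,0],[0,0,0],[0,0,0],[0,0,0],[0,0,0]]' --grip '[-1,-1,-1,-1,-1]'

```text
clock: 23.8
tcp_pos: [0.5498, -0.0036, 0.2746]
orientation: [[0.98, 0.2, 0.003], [0.2, -0.98, -0.0], [0.002, 0.001, -1.0]]
ft_force: [-6.4, 0.1, 15.8]
opening: 0.255
grip_force: 30.0
```

Run:
```python
from h import *
o=get_obs();print(o['tcp_pos'],o['ft_force'],o['grip_force'])
print(hand_in())
```

```text
[ 0.54977885 -0.00358572  0.27457791] [-6.38801409  0.07079995 15.79145122] 30.001368205994368
the job is handed in; nothing more can be done
None
```

The job is handed in: both slats are laid crosswise, square to about 1 mm. The cap is seated and still gripped, holding the bed on its stops with about 16 N. On the way, the fingertips briefly touched the bench at about 60 N.

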